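# Click the blue adapter onto the torque tester's square drive

### The arm

A 6-joint arm with a two-finger parallel gripper is mounted at the origin on the work surface. World frame = base frame: x ahead of the robot, y to its left, z up, the work surface at z = 0. Lengths are in m, angles in rad, forces in N, time in s.
With the tool pointing down it reaches from about 0.375 to 0.975 m from the base axis. Payload 3.8 kg.
Tool frame: the origin (TCP) lies at the very end of the fingers, on their centre line; the grasp point (between the pads) lies 19 mm behind it (arm.grasp_offset is the z of the grasp point in the tool frame, in m); z points along the fingers, x is the direction in which the jaws open and shut, and the axes are right-handed (so a half turn about z gives the same grasp; the last joint's range is limited). The gripper opens to 85 mm and grips with 20 to 120 N. Pads are 22 mm wide; open, the fingers measure 114 mm over their backs; the gripper's body (76 mm by 85 mm) begins 54 mm behind the grasp point. The pads swing forward as they close: fully open they stand 13 mm farther back than shut.
Start: joints at [1.288, 0.264, 1.604, -0, 1.274, -0.037], TCP at [0.164, 0.655, 0.2] pointing down, gripper open.
Joint ranges: [-2.63, 2.63], [-0.94, 2.18], [0.31, 2.57], [-1.31, 4.45], [0, 2.66], [-2.55, 2.55]. Speed limits (rad/s): [2.57, 2.57, 3.14, 3.14, 3.14, 3.14].

### API

Orientations are given as a 3x3 rotation matrix whose columns are the frame's x, y, z axes.
In Python, from bench import arm, cams, job_done gives the robot as it stands.
- The arm moves only by the tool jog_arm, never from a script. Its argument "motion" is one flat list of numbers, 6 for each row, row after row: the shift along the tool's x, y, z in mm, then the turn, a rotation vector about the tool's x, y, z in degrees. A call has 1 to 12 rows; each row is the pose to reach, as a shift and turn from the pose measured when the call began, along the tool's axes at that moment; what a row does not reach only later rows make up. A row lasts 1/10 s, in which the tool goes at most 50 mm and 8.59 degrees, less where a joint would pass 70% of its speed; a pose out of reach is approached as far as the arm can. A call with a gripper value outside its range is refused whole. "hand" is the opening, from 0 (shut) to 1 (fully open), set as the call begins (left out, the last holds). The fingers move at their own pace and stop on an object; "grip_force" is the grip in N (left out, the last holds). Time passes only in rows, so rows that repeat a pose let the fingers close. It gives the time, the measured TCP pose, the force and the opening at its end, in the units of the state.
- arm.observe(): the state, without advancing time (a new reading comes with each control period).
- cams.capture(name): name is "scene" or "top" or "wrist"; returns the picture (480x640x3 uint8, blue, green, red); there is no depth.
- cams.get_calibration(name): a dict with "fx", "fy", "cx", "cy" (pixels), "world_from_camera" (4x4, takes a point from camera to world coordinates); the wrist camera has in their place "T_tool_cam" (4x4, takes a point from camera to tool coordinates, whose origin is the TCP and whose axes are the tool frame's). Camera axes: x right, y up, looking along -z (the intrinsics and any distortion apply to the point x, -y, -z); pixel columns grow to the right and rows downward; lengths in m; the calibration is good to about 2 mm. A picture is of the moment at which its call begins: read the wrist's pose just before it. get_calibration takes no time and is no camera call.
- job_done(): hands the job in, once; it reports no verdict.
The state is a dict: "time_s": time; "joints": joint angles; "qd": joint speeds; "tau": joint torques, N m; "tool_pos": TCP position; "tool_rot": TCP orientation; "force": force on the tool from outside, world axes, zero at the start; "wrist_torque": the same for the moment, N m; "finger_gap": finger opening in m.
Only numpy, scipy, OpenCV 4.12 (cv2) and the standard library are available. Lean on these libraries where they do the work, as an engineer would, in place of code of your own. Each camera call takes 0.05 s, during which the arm holds its last target.

### The job

Get the torque tester ready for the next batch of sleeves: put the blue-banded adapter over the upright square drive of the tester, flats in line with the drive, and press it down with the gripper (do not just drop it on) until the spring ball clicks and the adapter sits fully home on the blue collar, then let go. Leave the red and the yellow adapters standing where they are.

Things in the scene. Friction and masses are not known exactly. Their poses are not given: they have to be found in the camera images.
- blue_adapter_mid (a point): Steel adapter with blue band and blue top, 74 mm tall, mouth down, 0.3 kg. Flange 50 mm wide, 7 mm high; square barrel 38 mm wide to 62 mm, flats parallel to its x and y; round boss 31 mm wide on top. Point: its centre, 37 mm above the foot, z up. Square bore from below 22 mm wide, 38 mm deep, parallel to the flats, dimple in each wall: any quarter turn fits.
- drive_root (a point): Fixed grey tester 55 mm high. Point: drive axis at the top of its blue collar (62 mm wide, 75 mm above bench), z up, x and y square to the drive's faces. Drive 19 mm square, 24 mm straight + 10 mm taper to 9 mm. Spring ball, 12 mm, in its -x face, 14 mm up; adapter meets it 14 mm above home, under 20 N passes it. Home: foot on collar, adapter centre 37 mm above the point.
- red_adapter_mid (a point): Not to be moved: the same adapter with red band and red top; point at its centre, 37 mm above its foot.
- yellow_adapter_mid (a point): Not to be moved: the same adapter with yellow band and yellow top; point at its centre, 37 mm above its foot.
Things that resemble listed ones, but are neither listed nor needed, are in the scene too. What is shaped like the part that bears blue_adapter_mid but orange is not meant.

How it is judged:
By the outcome, as a careful person would: the job done as asked, in the order asked, and still so for the second after the job is handed in, with the robot touching nothing.
It also fails if it takes over 38 s, if anything falls off the work surface, if the arm or the gripper's body presses on something with over 40 N, if the wrist force passes 120 N, or if a joint passes its speed limit or range.

## Working session

There is one attempt and no reset: what is moved stays moved. The work goes in short steps, Python scripts to look and compute and a tool call to move; the robot and the scene stay as the last step left them, time stands still between calls to the robot, and variables do not carry over. Pictures are saved under pics/ and viewed, and the job is handed in when it is done.

Besides the shell and the picture viewer there is one more tool, called after ">>>" in YAML: its name, and indented under it one key for each argument. jog_arm: Moves the arm, as the interface text tells. Its arguments: {"type":"object","properties":{"motion":{"type":"array"},"hand":{"type":"number"},"grip_force":{"type":"number"}},"required":["motion"]}

```bash
mkdir -p pics; ls
python3 - <<'E'
from bench import arm,cams
import cv2,json,numpy as np
np.set_printoptions(precision=4,suppress=True)
s=arm.observe();print(s)
for n in ["scene","top","wrist"]:
    im=cams.capture(n);cv2.imwrite(f"pics/{n}0.png",im)
    print(n,cams.get_calibration(n))
print(arm.grasp_offset)
E
```

```text
pics
{'time_s': 0.0, 'joints': array([ 1.2881,  0.2648,  1.6054, -0.    ,  1.2737, -0.0369]), 'qd': array([-0.001 , -0.0004, -0.0004,  0.0013, -0.0014,  0.0008]), 'tau': array([  0.0003, -51.5123, -36.7308,  -0.0002,   0.0134,  -0.    ]), 'tool_pos': array([0.164 , 0.6539, 0.199 ]), 'tool_rot': array([[ 0.2433,  0.9699, -0.0006],
       [ 0.9699, -0.2433, -0.0022],
       [-0.0022, -0.0001, -1.    ]]), 'force': array([0.9416, 0.6726, 1.0009]), 'wrist_torque': array([-0.0233,  0.0142, -0.0227]), 'finger_gap': 0.08531798145360762}
scene {'fx': 575.3426899134744, 'fy': 575.3426899134744, 'cx': 311.08941611104416, 'cy': 243.65087849772115, 'world_from_camera': array([[ 0.6844, -0.4272,  0.5909,  1.1246],
       [ 0.7291,  0.3913, -0.5615, -0.6019],
       [ 0.0087,  0.8151,  0.5793,  0.6706],
       [ 0.    ,  0.    ,  0.    ,  1.    ]])}
top {'fx': 509.3342510942172, 'fy': 509.3342510942172, 'cx': 321.34212976772716, 'cy': 239.38911207068853, 'world_from_camera': array([[ 0.0173,  0.9975, -0.0681,  0.4529],
       [-0.9996,  0.0157, -0.0236, -0.0564],
       [-0.0224,  0.0685,  0.9974,  1.1601],
       [ 0.    ,  0.    ,  0.    ,  1.    ]])}
wrist {'fx': 367.25483230398333, 'fy': 367.25483230398333, 'cx': 318.67792678824304, 'cy': 239.69520409440045, 'T_tool_cam': array([[ 1.    , -0.0005, -0.0001,  0.0007],
       [-0.0005, -0.9485, -0.3166, -0.0813],
       [ 0.0001,  0.3166, -0.9485, -0.1738],
       [ 0.    ,  0.    ,  0.    ,  1.    ]])}
-0.0187
```

View pics/scene0.png

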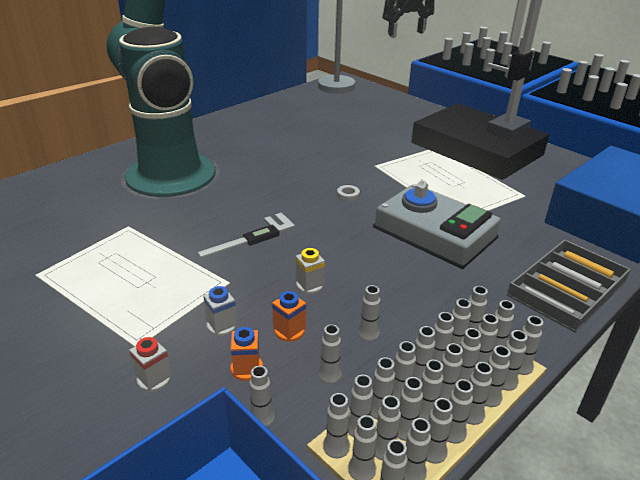

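View pics/top0.png

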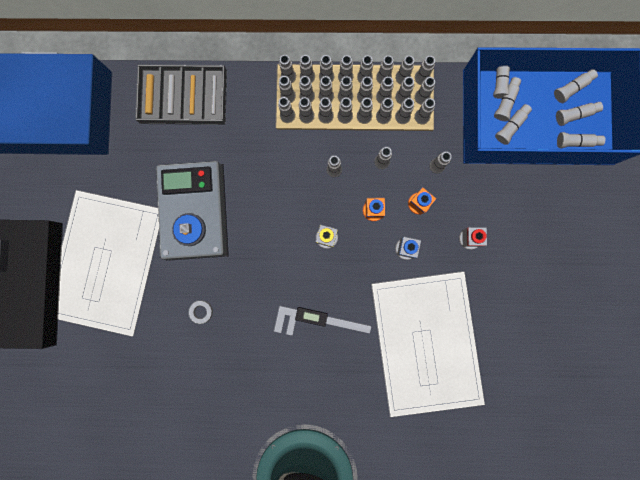

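View pics/wrist0.png

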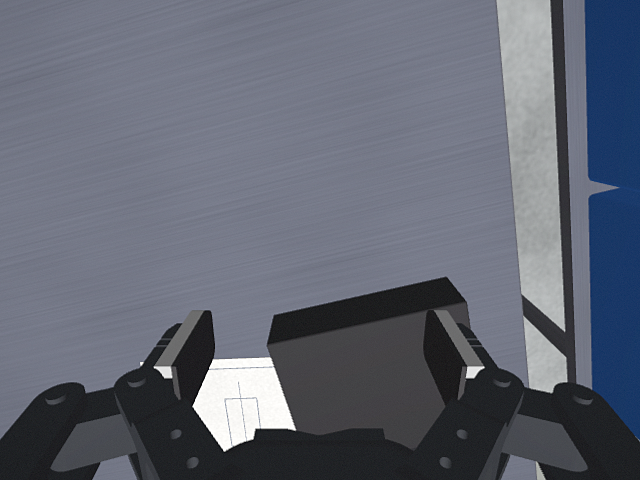

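The scene view shows the blue adapter at (219,310) and the drive at (421,193). The top view shows the blue adapter at (410,247) and the drive at (187,229). The two adapters with orange bodies are decoys. I'll zoom in and triangulate.

```bash
cat > h.py <<'E'
import numpy as np,cv2
from bench import arm,cams
np.set_printoptions(precision=4,suppress=True)
def ray(cal,px,T=None):
    T=cal["world_from_camera"] if T is None else T
    d=np.array([(px[0]-cal["cx"])/cal["fx"],-(px[1]-cal["cy"])/cal["fy"],-1.])
    d=T[:3,:3]@d
    return T[:3,3],d/np.linalg.norm(d)
def wristT(s):
    T=np.eye(4);T[:3,:3]=s["tool_rot"];T[:3,3]=s["tool_pos"]
    return T@cams.get_calibration("wrist")["T_tool_cam"]
def plane(r,z):
    o,d=r;return o+d*(z-o[2])/d[2]
def tri(rs):
    A=np.zeros((3,3));b=np.zeros(3)
    for o,d in rs:
        P=np.eye(3)-np.outer(d,d);A+=P;b+=P@o
    x=np.linalg.solve(A,b)
    return x,[np.linalg.norm((np.eye(3)-np.outer(d,d))@(x-o)) for o,d in rs]
def crop(im,x0,y0,x1,y1,k,name):
    c=cv2.resize(im[y0:y1,x0:x1],None,fx=k,fy=k,interpolation=cv2.INTER_CUBIC);cv2.imwrite(name,c)
E
python3 - <<'E'
from h import *
s=cv2.imread("pics/scene0.png");t=cv2.imread("pics/top0.png")
def c(im,x,y,r=32):return cv2.resize(im[y-r:y+r,x-r:x+r],(390,290 if 0 else 390)[:2],interpolation=cv2.INTER_CUBIC)
m=np.vstack([np.hstack([c(s,219,310)[:290],c(t,410,247)[:290]]),np.hstack([c(s,421,195)[:290],c(t,187,229)[:290]])])
m=np.vstack([np.hstack([cv2.resize(c(s,219,310),(300,300)),cv2.resize(c(t,410,247),(300,300))]),np.hstack([cv2.resize(c(s,421,195),(300,300)),cv2.resize(c(t,187,229),(300,300))])])
cv2.imwrite("pics/z0.png",m)
for n,im,(x,y) in [("scene",s,(219,310)),("scene",s,(421,195)),("top",t,(410,247)),("top",t,(187,229))]:
    h=cv2.cvtColor(im,cv2.COLOR_BGR2HSV);k=cv2.inRange(h,(100,120,60),(125,255,255))
    r=24;q=np.zeros_like(k);q[y-r:y+r,x-r:x+r]=k[y-r:y+r,x-r:x+r]
    cs,_=cv2.findContours(q,cv2.RETR_EXTERNAL,cv2.CHAIN_APPROX_NONE)
    for a in cs:
        if len(a)>8: print(n,cv2.contourArea(a),cv2.boundingRect(a),cv2.fitEllipse(a))
E
```

```text
scene 22.0 (234, 327, 9, 7) ((238.2202606201172, 330.22637939453125), (3.552952527999878, 9.2281494140625), 52.290992736816406)
scene 41.5 (214, 302, 21, 11) ((225.29660034179688, 306.7008361816406), (3.306067943572998, 24.513805389404297), 68.74060821533203)
scene 175.5 (209, 286, 19, 17) ((218.26068115234375, 293.6686096191406), (15.437699317932129, 17.74428367614746), 78.8740234375)
scene 266.0 (405, 189, 31, 17) ((419.93817138671875, 196.82118225097656), (15.6002197265625, 29.276493072509766), 96.80106353759766)
top 135.5 (404, 240, 14, 14) ((410.629638671875, 246.56483459472656), (13.134400367736816, 13.303998947143555), 113.22941589355469)
top 617.5 (173, 215, 29, 29) ((187.13587951660156, 228.6960906982422), (27.722293853759766, 28.454574584960938), 45.10730743408203)
```

View pics/z0.png

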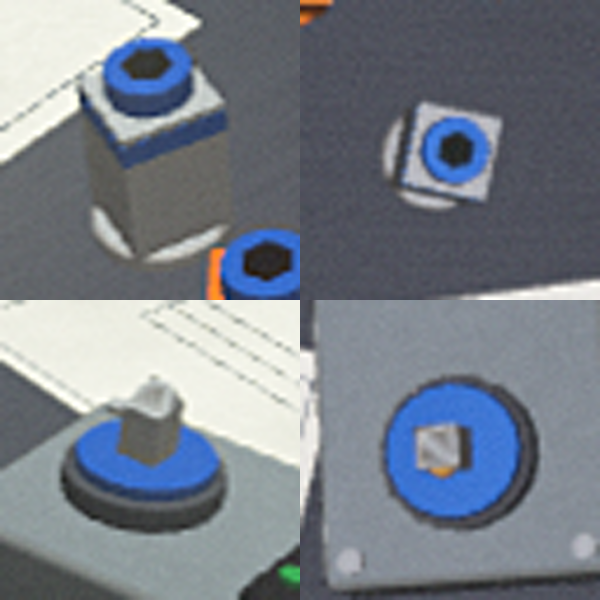

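The zooms show the boss hole at scene ≈(218,292) and top ≈(411,247). The drive and collar are clear in both views, and the ball is an orange spot on the drive face towards the image bottom (robot side, world -x).

Run:
```python
from h import *
cs=cams.get_calibration("scene");ct=cams.get_calibration("top")
print(tri([ray(cs,(218.6,291.3)),ray(ct,(410.6,246.6))]))
print(tri([ray(cs,(421,195.5)),ray(ct,(187.1,228.7))]))
print(plane(ray(ct,(187.1,228.7)),.075),plane(ray(ct,(410.6,246.6)),.074))
# red, yellow
t=cv2.imread("pics/top0.png")
for n,p in [("red",(479,236.5)),("yel",(326.5,236)),("or1",(376,207)),("or2",(424,200))]:print(n,plane(ray(ct,p),.074))
T=wristT(arm.observe());print(T)
```

```text
(array([ 0.5138, -0.2221,  0.0747]), [np.float64(0.0015197536601763825), np.float64(0.0015197536601763777)])
(array([0.5447, 0.2579, 0.0744]), [np.float64(0.0011601014627027396), np.float64(0.0011601014627025666)])
[0.5455 0.2585 0.075 ] [ 0.5147 -0.2209  0.074 ]
red [ 0.5385 -0.3655  0.074 ]
yel [ 0.5345 -0.0416  0.074 ]
or1 [ 0.5985 -0.1466  0.074 ]
or2 [ 0.615 -0.249  0.074]
[[ 0.2428 -0.9203 -0.3067  0.0855]
 [ 0.9701  0.2298  0.0786  0.6748]
 [-0.0018 -0.3166  0.9486  0.3731]
 [ 0.      0.      0.      1.    ]]
```

Both triangulated heights, 74.7 and 74.4 mm, match the expected 74 and 75 mm. The stand column is near the start position, so I'll locate it and then plan the hover over the drive.

```bash
cat >> h.py <<'E'
def delta(pos,yaw,s=None):
    "target TCP pos, tool x at yaw, pointing down -> shift mm, rotvec deg in tool axes"
    from scipy.spatial.transform import Rotation as R
    s=s or arm.observe();Rm=s["tool_rot"]
    c,n=np.cos(yaw),np.sin(yaw)
    G=np.array([[c,n,0],[n,-c,0],[0,0,-1.]])
    return Rm.T@(np.array(pos)-s["tool_pos"])*1e3, np.degrees(R.from_matrix(Rm.T@G).as_rotvec())
E
python3 - <<'E'
from h import *
cs=cams.get_calibration("scene");ct=cams.get_calibration("top")
for z in (0.04,.06,.08):print(plane(ray(cs,(510,125)),z))
for p in [(0,255),(55,225),(55,345),(0,345)]:print(p,plane(ray(ct,p),.06))
print(delta((.35,.42,.2),0));print(delta((.545,.258,.175),0))
E
```

```text
[0.4411 0.7798 0.04  ]
[0.4628 0.736  0.06  ]
[0.4844 0.6922 0.08  ]
(0, 255) [0.4827 0.6735 0.06  ]
(55, 225) [0.5505 0.555  0.06  ]
(55, 345) [0.2903 0.5411 0.06  ]
(0, 345) [0.2879 0.6616 0.06  ]
(array([-181.8224,  237.3037,   -0.4248]), array([ 0.0646,  0.0884, 75.917 ]))
(array([-291.4601,  465.8632,   24.7571]), array([ 0.0646,  0.0884, 75.917 ]))
```

>>> jog_arm:
  motion: [-182,237,0,0,0,76,-182,237,0,0,0,76,-182,237,0,0,0,76,-182,237,0,0,0,76,-182,237,0,0,0,76,-182,237,0,0,0,76,-291,466,25,0,0,76,-291,466,25,0,0,76,-291,466,25,0,0,76,-291,466,25,0,0,76,-291,466,25,0,0,76,-291,466,25,0,0,76]
  hand: 1

```text
time_s: 1.35
tool_pos: [0.5485, 0.2542, 0.1736]
tool_rot: [[1.0, -0.006, -0.0], [-0.006, -1.0, -0.004], [-0.0, 0.004, -1.0]]
force: [-0.1, -0.1, 0.5]
finger_gap: 0.0852
```

Run:
```python
from h import *
s=arm.observe();print(s["time_s"],s["tool_pos"],s["tool_rot"],s["qd"])
im=cams.capture("wrist");cv2.imwrite("pics/wd1.png",im)
print(delta((.545,.258,.175),0))
```

```text
1.35 [0.5485 0.2542 0.1736] [[ 1.     -0.0064 -0.0001]
 [-0.0064 -1.     -0.0038]
 [-0.0001  0.0038 -1.    ]] [-0.007   0.0158 -0.0123  0.0588  0.0315 -0.0227]
(array([-2.1779, -2.4302, -1.3504]), array([ 0.1626,  0.0778, -0.3451]))
```

View pics/wd1.png

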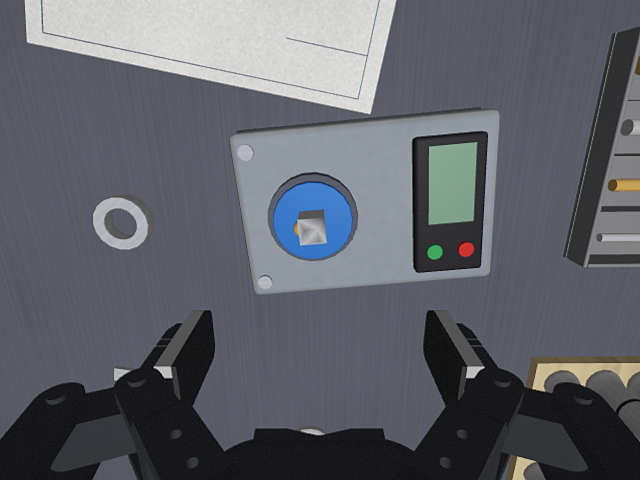

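Run:
```python
import cv2
from h import *
im=cv2.imread("pics/wd1.png");crop(im,262,165,364,267,6,"pics/wd1z.png")
```

```text
(no output)
```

View pics/wd1z.png

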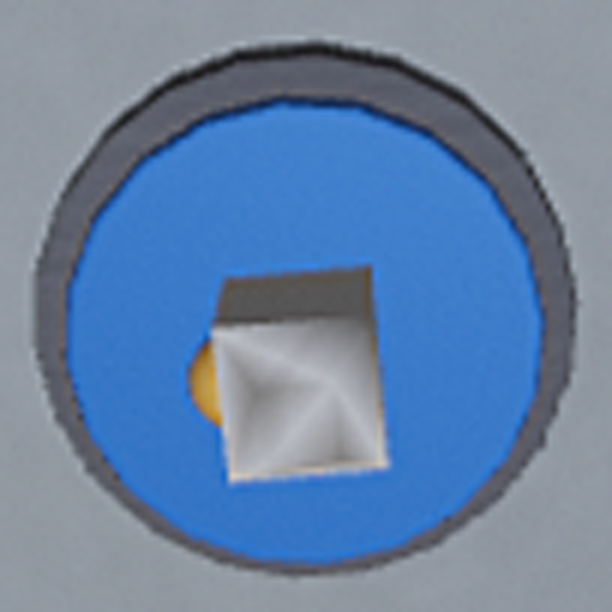

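The drive is at (311,230) in the wrist image. It's turned a few degrees, and the ball is on its left (-x) side.

```bash
cat >> h.py <<'E'
def bluehull(im,box,lo=(100,120,60),hi=(125,255,255)):
    k=cv2.inRange(cv2.cvtColor(im,cv2.COLOR_BGR2HSV),lo,hi)
    x0,y0,x1,y1=box;q=np.zeros_like(k);q[y0:y1,x0:x1]=k[y0:y1,x0:x1]
    cs,_=cv2.findContours(q,cv2.RETR_EXTERNAL,cv2.CHAIN_APPROX_NONE)
    return max(cs,key=cv2.contourArea)
def circ(P):
    A=np.c_[2*P,np.ones(len(P))];x=np.linalg.lstsq(A,(P**2).sum(1),rcond=None)[0]
    r=np.sqrt(x[2]+x[0]**2+x[1]**2);e=np.hypot(P[:,0]-x[0],P[:,1]-x[1])-r
    return x[:2],r,e.std()
E
python3 - <<'E'
from h import *
im=cv2.imread("pics/wd1.png");s=arm.observe();T=wristT(s);cw=cams.get_calibration("wrist")
c=bluehull(im,(250,160,370,275));P=np.array([plane(ray(cw,p[0]+0.,T),.075)[:2] for p in c])
print(circ(P))
q=lambda u,v:(262+(u+.5)/6-.5,165+(v+.5)/6-.5)
def pt(u,v,z):return plane(ray(cw,q(u,v),T),z)[:2]
a,b=pt(223,281,.075),pt(371,267,.075);print("base",a,b,np.linalg.norm(b-a),np.degrees(np.arctan2(*(b-a)[::-1])))
C=[pt(213,330,.099),pt(376,314,.099),pt(388,465,.099),pt(231,483,.099)]
C=np.array(C);print(C.mean(0));d=np.roll(C,-1,0)-C;print(np.linalg.norm(d,axis=1),np.degrees(np.arctan2(d[:,1],d[:,0])))
c0=(circ(P)[0]);print("collar pix ellipse",cv2.fitEllipse(cv2.convexHull(c)))
E
```

```text
(array([0.5425, 0.2614]), np.float64(0.03043414441693429), np.float64(0.0002691484840146697))
base [0.5322 0.2691] [0.551  0.2709] 0.018891781058668598 5.254830795226765
[0.5426 0.2609]
[0.0191 0.0187 0.0189 0.019 ] [   5.5054  -85.6433 -173.3653   95.0977]
collar pix ellipse ((312.3366394042969, 219.78897094726562), (77.57914733886719, 79.60958099365234), 91.99231719970703)
```

Run:
```python
from h import *
print(delta((.5425,.261,.170),np.radians(5.3)))
```

```text
(array([-4.6892, -5.4293,  3.6445]), array([ 0.1588,  0.0852, -5.6451]))
```

>>> jog_arm:
  motion: [-4.7,-5.4,3.6,0.16,0.09,-5.65,-4.7,-5.4,3.6,0.16,0.09,-5.65,-4.7,-5.4,3.6,0.16,0.09,-5.65,-4.7,-5.4,3.6,0.16,0.09,-5.65]

```text
time_s: 1.8
tool_pos: [0.5419, 0.2618, 0.1704]
tool_rot: [[0.996, 0.092, 0.0], [0.092, -0.996, 0.0], [0.0, -0.0, -1.0]]
force: [0.0, -0.4, -0.6]
finger_gap: 0.0855
```

Run:
```python
from h import *
s=arm.observe();print(s["time_s"],s["tool_pos"],s["tool_rot"],s["qd"])
im=cams.capture("wrist");cv2.imwrite("pics/wd2.png",im)
T=wristT(s);cw=cams.get_calibration("wrist")
c=bluehull(im,(250,150,390,300));P=np.array([plane(ray(cw,p[0]+0.,T),.075)[:2] for p in c])
print(circ(P)); e=cv2.fitEllipse(cv2.convexHull(c));print(e)
x,y=map(int,e[0]);print(x-48,y-48);crop(im,x-48,y-48,x+52,y+52,6,"pics/wd2z.png")
```

```text
1.8 [0.5419 0.2618 0.1704] [[ 0.9957  0.0925  0.0003]
 [ 0.0925 -0.9957  0.0002]
 [ 0.0003 -0.0001 -1.    ]] [-0.0033 -0.0003 -0.0035 -0.001  -0.0018 -0.0099]
(array([0.5439, 0.2601]), np.float64(0.030442202347644196), np.float64(0.00029040418154297436))
((320.5355529785156, 230.92205810546875), (77.30573272705078, 79.90824890136719), 87.3260269165039)
272 182
```

View pics/wd2z.png

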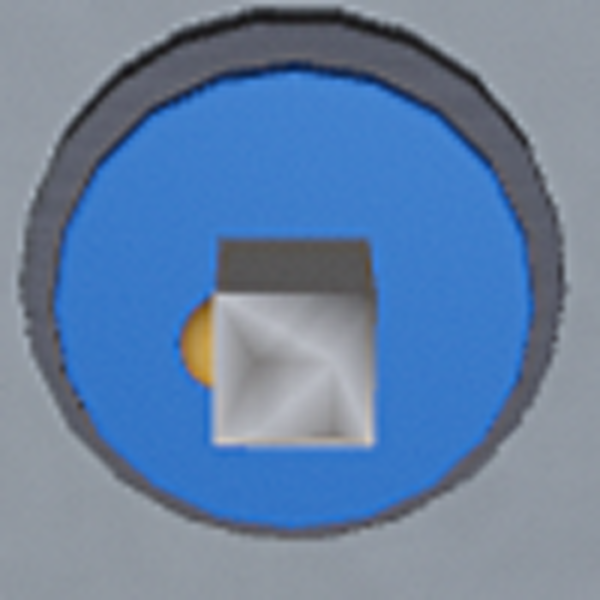

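The drive edges now lie along the image axes, so the yaw is aligned. I'll check how repeatable the pose readings are, then compute the drive axis.

Run:
```python
from h import *
cw=cams.get_calibration("wrist")
L=[]
for i in range(3):
    s=arm.observe();im=cams.capture("wrist");T=wristT(s)
    c=bluehull(im,(250,150,390,300));P=np.array([plane(ray(cw,p[0]+0.,T),.075)[:2] for p in c])
    print(s["tool_pos"],np.degrees(np.arctan2(s["tool_rot"][1,0],s["tool_rot"][0,0])),circ(P)[0],cv2.fitEllipse(cv2.convexHull(c))[0]);
q=lambda u,v:(272+(u+.5)/6-.5,182+(v+.5)/6-.5)
pt=lambda u,v,z:plane(ray(cw,q(u,v),T),z)[:2]
C=np.array([pt(214,291,.099),pt(376,291,.099),pt(376,446,.099),pt(213,446,.099)])
print("shoulder",C.mean(0));d=np.roll(C,-1,0)-C;print(np.linalg.norm(d,axis=1),np.degrees(np.arctan2(d[:,1],d[:,0])))
a,b=pt(218,240,.075),pt(370,240,.075);d=b-a;n=np.array([d[1],-d[0]])/np.linalg.norm(d);print("base",np.linalg.norm(d),np.degrees(np.arctan2(d[1],d[0])),(a+b)/2+n*.0095)
# tri of collar in wd1/wd2 not reliable (pose lag); top cam height check
ct=cams.get_calibration("top");cs=cams.get_calibration("scene")
print("tri",tri([ray(ct,(187.1,228.7)),ray(cw,(320.5,230.9),T),ray(cs,(421,195.5))]))
```

```text
[0.5421 0.2617 0.1704] 5.316496575512589 [0.5439 0.2601] (320.2881774902344, 230.70657348632812)
[0.5422 0.2616 0.1704] 5.314742885285686 [0.5439 0.2601] (320.0846862792969, 230.67160034179688)
[0.5423 0.2615 0.1704] 5.321664097555478 [0.5439 0.2601] (319.9687805175781, 230.51744079589844)
shoulder [0.5444 0.2592]
[0.0188 0.0193 0.0194 0.0193] [   5.3454  -83.8793 -174.6561   94.4331]
base 0.019262019729398686 5.345900146672303 [0.5444 0.2588]
tri (array([0.5443, 0.2593, 0.073 ]), [np.float64(0.001394895738712666), np.float64(0.0009597143937975679), np.float64(0.0015659015457288254)])
```

Run:
```python
from h import *
print(delta((.5143,-.2215,.170),np.radians(-9.5)))
```

```text
(array([-72.6813, 478.1674,   0.2475]), array([-0.011 , -0.0289, 14.8142]))
```

>>> jog_arm:
  motion: [-73,478,0,0,0,14.8,-73,478,0,0,0,14.8,-73,478,0,0,0,14.8,-73,478,0,0,0,14.8,-73,478,0,0,0,14.8,-73,478,0,0,0,14.8,-73,478,0,0,0,14.8,-73,478,0,0,0,14.8,-73,478,0,0,0,14.8,-73,478,0,0,0,14.8,-73,478,0,0,0,14.8,-73,478,0,0,0,14.8]

```text
time_s: 3.2
tool_pos: [0.5138, -0.2219, 0.1702]
tool_rot: [[0.986, -0.167, 0.0], [-0.167, -0.986, 0.001], [0.0, -0.001, -1.0]]
force: [0.6, 0.2, -0.0]
finger_gap: 0.0854
```

Run:
```python
from h import *
s=arm.observe();print(s["time_s"],s["tool_pos"],s["tool_rot"][:,0],s["tool_rot"][:,2],s["qd"])
im=cams.capture("wrist");cv2.imwrite("pics/wa1.png",im)
T=wristT(s);cw=cams.get_calibration("wrist")
c=bluehull(im,(270,180,370,290));P=np.array([plane(ray(cw,p[0]+0.,T),.074)[:2] for p in c])
print(circ(P)); e=cv2.fitEllipse(cv2.convexHull(c));print(e)
x,y=map(int,e[0]);print(x-48,y-48);crop(im,x-48,y-48,x+52,y+52,6,"pics/wa1z.png")
print(delta((.5143,-.2215,.170),np.radians(-9.5)))
```

```text
3.2 [ 0.5138 -0.2219  0.1702] [ 0.9859 -0.1671  0.0003] [ 0.0004  0.0007 -1.    ] [ 0.0377 -0.0095  0.0147  0.0031  0.0023  0.001 ]
(array([ 0.5131, -0.2197]), np.float64(0.015039921228067918), np.float64(0.00042356923452588867))
((317.0272521972656, 226.84042358398438), (38.6485595703125, 39.848018646240234), 10.92712116241455)
269 178
(array([0.5188, 0.4589, 0.1804]), array([-0.053 , -0.0133, -0.0295]))
```

View pics/wa1.png

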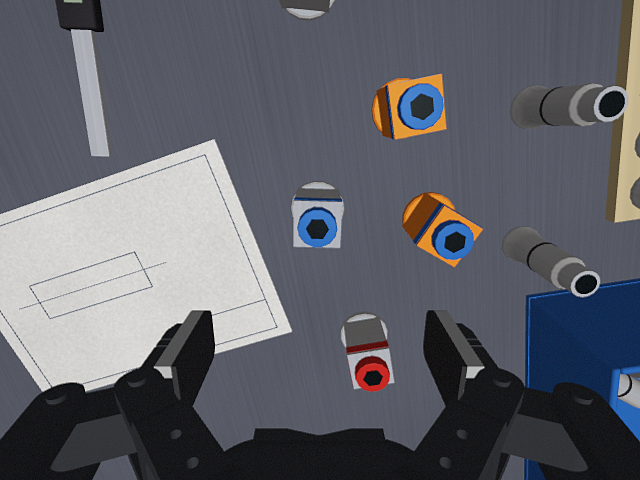

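View pics/wa1z.png

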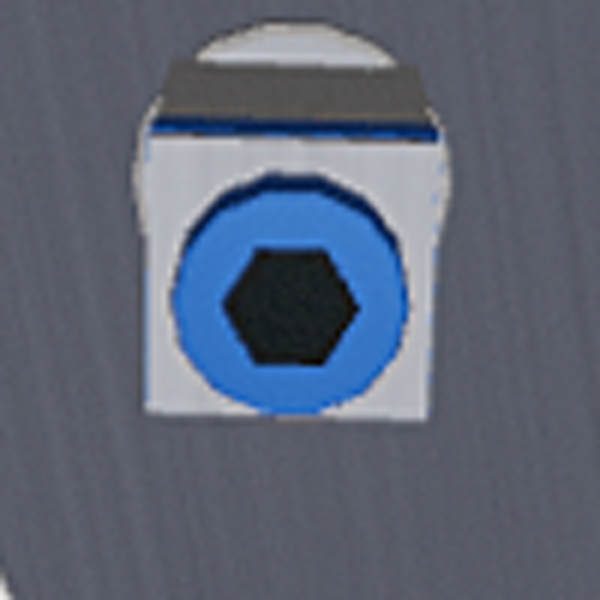

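The blue adapter is at (317,227), about 1.5° off the tool axes. The red one is at (373,374) and the orange decoys are clear of the fingers. I'll re-measure now that the arm has settled.

Run:
```python
from h import *
cw=cams.get_calibration("wrist")
for i in range(2):
    s=arm.observe();im=cams.capture("wrist");T=wristT(s)
    c=bluehull(im,(290,190,345,250),(100,120,150));P=np.array([plane(ray(cw,p[0]+0.,T),.074)[:2] for p in c])
    e=cv2.fitEllipse(cv2.convexHull(c));print(s["tool_pos"],circ(P),e)
cv2.imwrite("pics/wa2.png",im)
k=cv2.inRange(cv2.cvtColor(im,cv2.COLOR_BGR2HSV),(0,0,0),(180,255,70))
q=np.zeros_like(k);q[210:250,300:335]=k[210:250,300:335]
cs,_=cv2.findContours(q,cv2.RETR_EXTERNAL,cv2.CHAIN_APPROX_NONE);h=max(cs,key=cv2.contourArea);m=cv2.moments(h);hc=(m['m10']/m['m00'],m['m01']/m['m00'])
print("hex",hc,plane(ray(cw,hc,T),.074))
x,y=269,178;crop(im,x,y,x+100,y+100,6,"pics/wa2z.png")
ct=cams.get_calibration("top");cs=cams.get_calibration("scene")
print("tri",tri([ray(ct,(410.6,246.6)),ray(cw,hc,T),ray(cs,(218.6,291.3))]))
```

```text
[ 0.5139 -0.221   0.1702] (array([ 0.5129, -0.2205]), np.float64(0.014505466121248239), np.float64(0.00024221448557955747)) ((317.0652770996094, 229.2536163330078), (36.955326080322266, 38.49695587158203), 85.0843734741211)
[ 0.514  -0.2205  0.1702] (array([ 0.5129, -0.2206]), np.float64(0.014542227659174005), np.float64(0.00023299135241380787)) ((317.1135559082031, 229.8867645263672), (37.054805755615234, 38.5340576171875), 95.8023452758789)
hex (317.265138154027, 230.76954732510288) [ 0.513  -0.2211  0.074 ]
tri (array([ 0.5133, -0.2217,  0.0742]), [np.float64(0.0015370199153755372), np.float64(0.0006753659647402539), np.float64(0.0016481176822552188)])
```

View pics/wa2z.png

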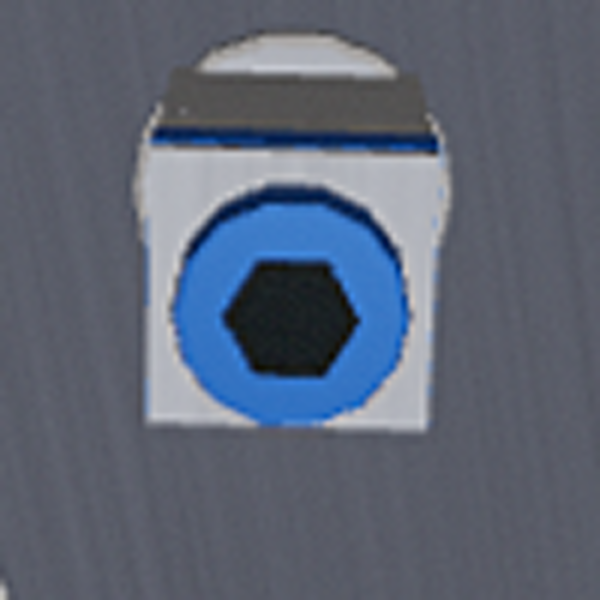

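Run:
```python
from h import *
cw=cams.get_calibration("wrist");s=arm.observe();T=wristT(s);print(s["tool_pos"])
q=lambda u,v:(269+(u+.5)/6-.5,178+(v+.5)/6-.5)
pt=lambda u,v,z:plane(ray(cw,q(u,v),T),z)[:2]
C=np.array([pt(151,148,.062),pt(441,152,.062),pt(429,432,.062),pt(145,424,.062)])
print("sq",C.mean(0));d=np.roll(C,-1,0)-C;print(np.linalg.norm(d,axis=1),np.degrees(np.arctan2(d[:,1],d[:,0])))
print("cur yaw",np.degrees(np.arctan2(s["tool_rot"][1,0],s["tool_rot"][0,0])))
for z in (.1,.019):print(delta((.5132,-.2210,z),np.radians(-11)))
```

```text
[ 0.5141 -0.2202  0.1702]
sq [ 0.513  -0.2207]
[0.0379 0.0389 0.0387 0.0383] [ -10.1988 -100.6444  168.8911   78.1581]
cur yaw -9.421573598595888
(array([-0.7293,  1.0253, 70.2082]), array([-0.0411, -0.0172,  1.5784]))
(array([ -0.7544,   1.083 , 151.2082]), array([-0.0411, -0.0172,  1.5784]))
```

>>> jog_arm:
  motion: [-0.8,1.0,40,0,0,1.6,-0.8,1.0,80,0,0,1.6,-0.8,1.0,115,0,0,1.6,-0.8,1.0,140,0,0,1.6,-0.8,1.0,150,0,0,1.6,-0.8,1.0,150,0,0,1.6,-0.8,1.0,150,0,0,1.6,-0.8,1.0,150,0,0,1.6]

```text
time_s: 4.15
tool_pos: [0.515, -0.2214, 0.0223]
tool_rot: [[0.982, -0.191, 0.004], [-0.191, -0.982, -0.001], [0.004, 0.0, -1.0]]
force: [-0.2, 0.1, -1.0]
finger_gap: 0.0854
```

Run:
```python
from h import *
s=arm.observe();print(s["time_s"],s["tool_pos"],s["force"]);print(delta((.5130,-.2208,.020),np.radians(-11)))
im=cams.capture("wrist");cv2.imwrite("pics/wa3.png",im)
```

```text
4.15 [ 0.515  -0.2214  0.0223] [-0.1502  0.1343 -0.9695]
(array([-2.0892, -0.2375,  2.2962]), array([ 0.0133, -0.2214,  0.0081]))
```

View pics/wa3.png

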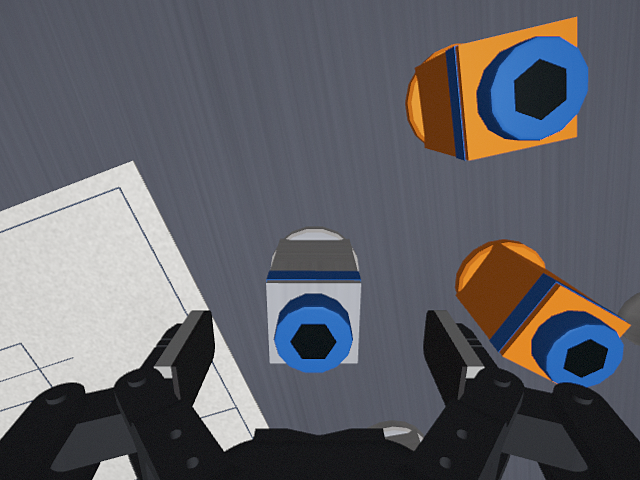

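The adapter sits between the fingers and about 2 mm to the left (boss at (313,335)). I'll correct that and close.

>>> jog_arm:
  motion: [-2.1,-0.2,2.2,0,-0.2,0,-2.1,-0.2,2.2,0,-0.2,0,-2.1,-0.2,2.2,0,-0.2,0]

```text
time_s: 4.5
tool_pos: [0.5131, -0.2211, 0.0205]
tool_rot: [[0.982, -0.191, 0.001], [-0.191, -0.982, -0.001], [0.001, 0.0, -1.0]]
force: [-0.5, 0.3, 1.1]
finger_gap: 0.0856
```

Run:
```python
from h import *
s=arm.observe();print(s["time_s"],s["tool_pos"],s["force"]);print(delta((.5130,-.2208,.020),np.radians(-11)))
```

```text
4.5 [ 0.5131 -0.2211  0.0205] [-0.4585  0.3252  1.1173]
(array([-0.1206, -0.2912,  0.4969]), array([ 0.0232, -0.0586, -0.0121]))
```

>>> jog_arm:
  motion: [0,0,0,0,0,0,0,0,0,0,0,0,0,0,0,0,0,0,0,0,0,0,0,0,0,0,0,0,0,0,0,0,0,0,0,0,0,0,0,0,0,0,0,0,0,0,0,0]
  hand: 0
  grip_force: 80

```text
time_s: 5.3
tool_pos: [0.5132, -0.2213, 0.0209]
tool_rot: [[0.982, -0.191, 0.001], [-0.191, -0.982, -0.001], [0.001, 0.001, -1.0]]
force: [-2.2, 0.5, 5.6]
finger_gap: 0.0355
```

Run:
```python
from h import *
s=arm.observe();print(s["time_s"],s["tool_pos"],s["tool_rot"],s["force"],s["finger_gap"])
im=cams.capture("wrist");cv2.imwrite("pics/wg1.png",im)
```

```text
5.3 [ 0.5132 -0.2213  0.0209] [[ 0.9816 -0.1909  0.0013]
 [-0.1909 -0.9816 -0.0009]
 [ 0.0014  0.0006 -1.    ]] [-2.1635  0.5342  5.5674] 0.03554737429068406
```

View pics/wg1.png

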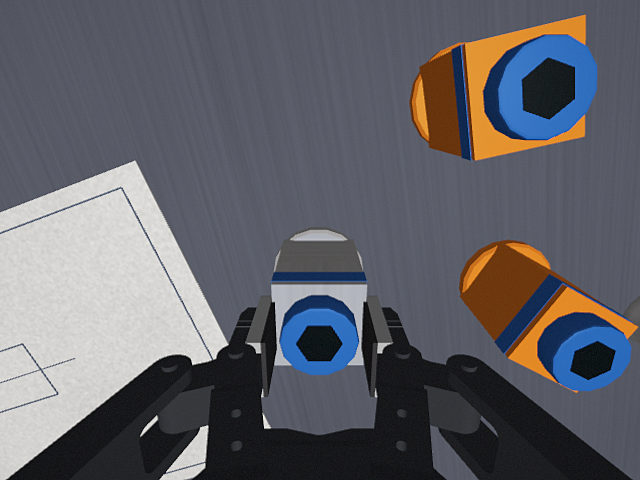

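```bash
cat >> h.py <<'E'
def rotd(yaw):
    c,n=np.cos(yaw),np.sin(yaw);return np.array([[c,n,0],[n,-c,0],[0,0,-1.]])
E
python3 - <<'E'
from h import *
s=arm.observe();o=s["tool_rot"].T@(np.array([.513,-.2208,.037])-s["tool_pos"]);print("adapter centre in tool",o)
im=cv2.imread("pics/wg1.png");k=cv2.inRange(cv2.cvtColor(im,cv2.COLOR_BGR2HSV),(0,0,0),(180,255,70))
q=np.zeros_like(k);q[322:364,296:342]=k[322:364,296:342]
cs,_=cv2.findContours(q,cv2.RETR_EXTERNAL,cv2.CHAIN_APPROX_NONE);h=max(cs,key=cv2.contourArea);m=cv2.moments(h);hc=(m['m10']/m['m00'],m['m01']/m['m00'])
T=wristT(s);p=plane(ray(cams.get_calibration("wrist"),hc,T),.074);print(hc,p,s["tool_rot"].T@(p-s["tool_pos"]))
y=np.radians(5.3);t=np.array([.5442,.2595,.112+.06])-rotd(y)@o;print("target",t)
print(delta(s["tool_pos"]+[0,0,.14],np.radians(-11)),delta(t,y))
E
```

```text
adapter centre in tool [-0.0003 -0.0004 -0.0161]
(318.8948051948052, 343.0017316017316) [ 0.5135 -0.2212  0.074 ] [ 0.0003 -0.0001 -0.0531]
target [0.5446 0.2591 0.1559]
(array([   0.2025,    0.0928, -139.9998]), array([ 0.038 , -0.0829, -0.0098])) (array([ -60.8217, -477.4506, -135.4037]), array([  0.0495,  -0.0769, -16.3098]))
```

>>> jog_arm:
  motion: [0,0,-40,0,0,0,0,0,-85,0,0,0,0,0,-130,0,0,0,-5,-40,-140,0,0,-2,-11,-90,-140,0,0,-4,-17,-135,-140,0,0,-6,-23,-180,-140,0,0,-8,-29,-225,-140,0,0,-10,-35,-270,-140,0,0,-12,-41,-315,-140,0,0,-14,-46,-360,-140,0,0,-16,-52,-400,-140,0,0,-16.3]

```text
time_s: 6.55
tool_pos: [0.5373, 0.1834, 0.1588]
tool_rot: [[0.996, 0.094, -0.001], [0.094, -0.996, -0.001], [-0.001, 0.001, -1.0]]
force: [0.3, -0.6, -2.8]
finger_gap: 0.0352
```

Run:
```python
from h import *
s=arm.observe();print(s["time_s"],s["tool_pos"],s["force"],s["finger_gap"]);print(delta((.5442,.2592,.161),np.radians(5.3)))
```

```text
6.55 [0.5373 0.1834 0.1588] [ 0.2617 -0.6335 -2.8141] 0.03518186800619959
(array([ 13.9933, -74.7757,  -2.2617]), array([0.0677, 0.0546, 0.0751]))
```

>>> jog_arm:
  motion: [7,-40,-2,0,0,0,14,-75,-2.2,0.07,0.05,0.08,14,-75,-2.2,0.07,0.05,0.08,14,-75,-2.2,0.07,0.05,0.08,14,-75,-2.2,0.07,0.05,0.08,14,-75,-2.2,0.07,0.05,0.08,14,-75,-2.2,0.07,0.05,0.08]

```text
time_s: 7.25
tool_pos: [0.5442, 0.2582, 0.1608]
tool_rot: [[0.996, 0.091, -0.0], [0.091, -0.996, -0.0], [-0.0, 0.0, -1.0]]
force: [-0.3, -0.5, -3.5]
finger_gap: 0.0357
```

Run:
```python
from h import *
s=arm.observe();print(s["time_s"],s["tool_pos"],s["force"],s["finger_gap"]);print(delta((.5442,.2592,.161),np.radians(5.3)))
a=cams.capture("wrist");b=cams.capture("scene");c=cams.capture("top")
for n,i in zip("wst",(a,b,c)):cv2.imwrite(f"pics/h{n}.png",i)
A=cv2.resize(a[180:420,220:420],(400,480),interpolation=cv2.INTER_CUBIC)
B=cv2.resize(b[130:250,370:470],(400,480),interpolation=cv2.INTER_CUBIC)
cv2.imwrite("pics/hz.png",np.hstack([A,B]))
```

```text
7.25 [0.5442 0.2582 0.1608] [-0.2756 -0.5472 -3.5353] 0.03565832464520594
(array([ 0.0949, -0.9456, -0.2073]), array([ 0.0058,  0.0217, -0.0971]))
```

View pics/hz.png

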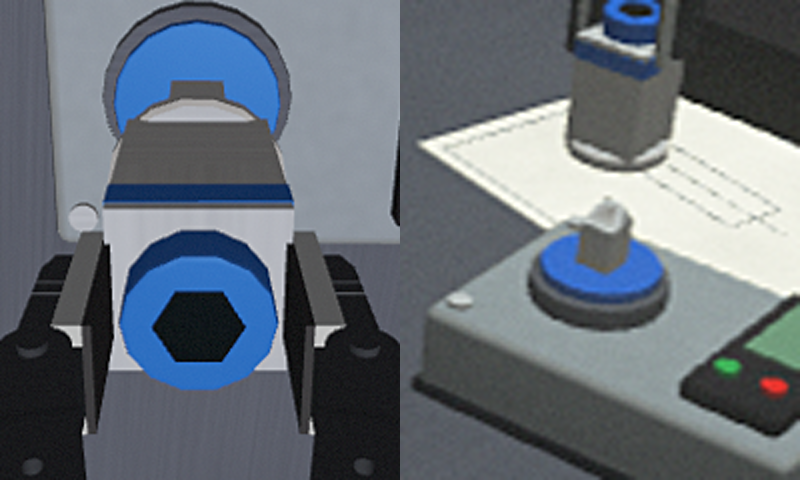

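The adapter is held upright over the drive and square to it. As an independent check, I'll compare the flange and drive positions through the scene camera.

Run:
```python
from h import *
def proj(n,p):
    c=cams.get_calibration(n);T=np.linalg.inv(c["world_from_camera"]);q=T[:3,:3]@p+T[:3,3]
    return c["cx"]+c["fx"]*q[0]/-q[2],c["cy"]-c["fy"]*q[1]/-q[2]
f=lambda n,x,y,z:np.array(proj(n,np.array([x,y,z])))
zo=lambda p:((p-[370,130])*4).round(1)
s=arm.observe();x,y,z=s["tool_pos"];print(x,y,z)
print("pred flange top centre/edge",zo(f("scene",x,y,z-.021+.007)),"boss top",zo(f("scene",x,y,z+.053)))
print("pred collar centre",zo(f("scene",.5442,.2592,.075)),"drive shoulder",zo(f("scene",.5442,.2592,.099)),zo(f("scene",.5442,.2592,.109)))
b=cv2.imread("pics/hs.png")
c=bluehull(b,(395,180,445,210));e=cv2.fitEllipse(cv2.convexHull(c));print("collar seen",zo(np.array(e[0])),np.array(e[1])*4)
cv2.imwrite("pics/hsz.png",cv2.resize(b[128:208,392:462],None,fx=8,fy=7.4,interpolation=cv2.INTER_CUBIC))
t=cv2.imread("pics/ht.png");cv2.imwrite("pics/htz.png",cv2.resize(t[190:270,140:240],None,fx=6,fy=6,interpolation=cv2.INTER_CUBIC))
print(delta((.5442,.2592,.161),np.radians(5.3)))
```

```text
0.5443725023285305 0.2587334734714081 0.16112172776741615
pred flange top centre/edge [224.6 132.8] boss top [242.2   6.1]
pred collar centre [207.2 259.3] drive shoulder [213.  218.1] [215.4 200.6]
collar seen [199.3 266.2] [ 67.9535 122.1092]
(array([-0.1293, -0.4803,  0.1218]), array([-0.0089, -0.0107, -0.0697]))
```

View pics/hsz.png

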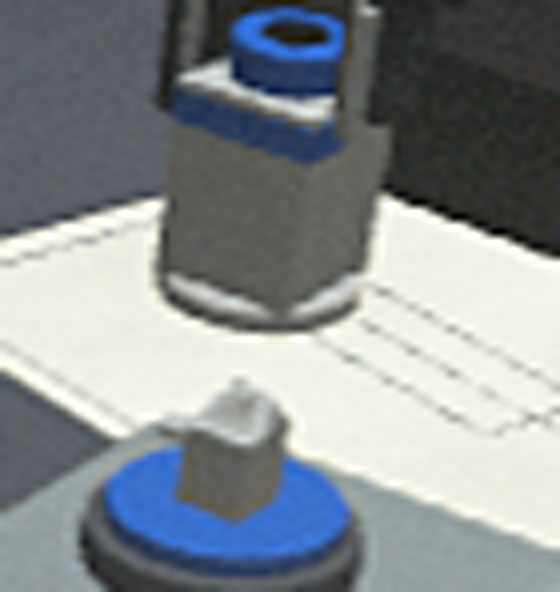

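The predicted and seen horizontal positions are shifted by about the same amount for the adapter (-1.6 px) and the collar (-1.3 to -2.0 px). That puts the relative alignment within about 0.5 mm, so I'll descend with force checks.

>>> jog_arm:
  motion: [-0.1,-0.4,10,0,0,0,-0.1,-0.4,22,0,0,0,-0.1,-0.4,32,0,0,0,-0.1,-0.4,40,0,0,0,-0.1,-0.4,40,0,0,0,-0.1,-0.4,40,0,0,0]

```text
time_s: 8.0
tool_pos: [0.5439, 0.2591, 0.1205]
tool_rot: [[0.996, 0.091, -0.001], [0.091, -0.996, -0.0], [-0.001, 0.0, -1.0]]
force: [-0.6, -0.5, -3.6]
finger_gap: 0.0357
```

Run:
```python
from h import *
s=arm.observe();print(s["time_s"],s["tool_pos"],s["force"],s["wrist_torque"],s["finger_gap"]);print(delta((.5442,.2592,.112),np.radians(5.3)))
```

```text
8.0 [0.5439 0.2591 0.1205] [-0.636  -0.4652 -3.5627] [ 0.0341 -0.0042 -0.0085] 0.035650109995493055
(array([ 0.2791, -0.0945,  8.5153]), array([ 0.0097,  0.0468, -0.0636]))
```

No contact force with the foot at the taper shoulder. I'll go on slowly to just above the ball.

>>> jog_arm:
  motion: [0.3,-0.1,2,0,0,0,0.3,-0.1,4,0,0,0,0.3,-0.1,6,0,0,0,0.3,-0.1,8.5,0,0,0,0.3,-0.1,8.5,0,0,0]

```text
time_s: 8.5
tool_pos: [0.5439, 0.2591, 0.1116]
tool_rot: [[0.996, 0.091, -0.001], [0.091, -0.996, -0.001], [-0.002, 0.0, -1.0]]
force: [-0.4, -0.0, -3.9]
finger_gap: 0.0355
```

>>> jog_arm:
  motion: [0,0,2,0,0,0,0,0,4,0,0,0,0,0,6,0,0,0,0,0,8,0,0,0,0,0,10,0,0,0,0,0,10,0,0,0]

```text
time_s: 9.1
tool_pos: [0.5426, 0.2586, 0.0999]
tool_rot: [[0.996, 0.091, -0.004], [0.091, -0.996, -0.002], [-0.004, 0.001, -1.0]]
force: [-3.2, -0.1, -7.4]
finger_gap: 0.0356
```

Run:
```python
from h import *
s=arm.observe();print(s["time_s"],s["tool_pos"],s["force"],s["wrist_torque"],s["finger_gap"]);print(delta((.5442,.2592,.096),np.radians(5.3)))
```

```text
9.1 [0.5426 0.2586 0.0999] [-3.1774 -0.0999 -7.3862] [-0.0197  0.7133  0.0069] 0.03556581000085782
(array([ 1.6888, -0.4278,  3.8912]), array([ 0.0662,  0.241 , -0.0574]))
```

>>> jog_arm:
  motion: [0.5,0,2,0,0.2,0,0.5,0,4,0,0.2,0,0.5,0,5,0,0.2,0,0.5,0,6,0,0.2,0,0.5,0,6,0,0.2,0]

```text
time_s: 9.6
tool_pos: [0.5444, 0.259, 0.096]
tool_rot: [[0.996, 0.091, 0.002], [0.091, -0.996, -0.0], [0.002, 0.001, -1.0]]
force: [-3.8, -1.5, 4.7]
finger_gap: 0.0352
```

Run:
```python
from h import *
s=arm.observe();print(s["time_s"],s["tool_pos"],s["force"],s["wrist_torque"],s["finger_gap"]);print(delta((.5442,.2592,.096),np.radians(5.3)))
b=cams.capture("scene");cv2.imwrite("pics/ps.png",b)
cv2.imwrite("pics/psz.png",cv2.resize(b[140:220,380:470],None,fx=7,fy=7,interpolation=cv2.INTER_CUBIC))
```

```text
9.6 [0.5444 0.259  0.096 ] [-3.8138 -1.4582  4.6712] [-0.3299  0.583  -0.0196] 0.035210456338324925
(array([-0.1501, -0.2556, -0.0269]), array([ 0.0372, -0.1167, -0.0567]))
```

View pics/psz.png

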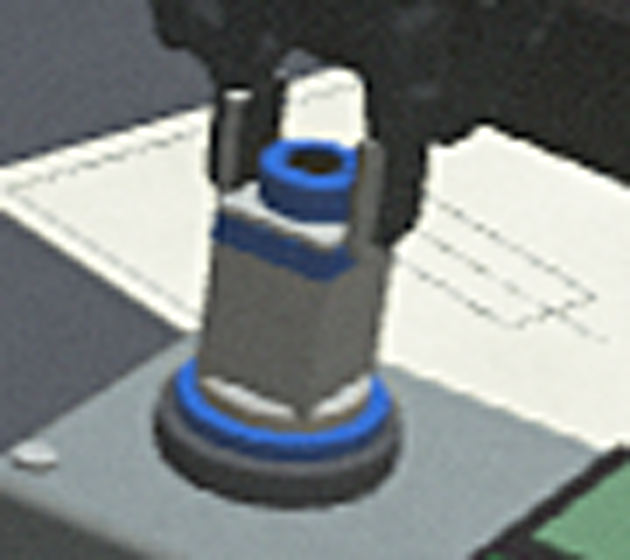

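The adapter looks to be on the collar. TCP z is 0.0960, against an expected home of 0.0959. I'll press a bit more to confirm a firm stop.

>>> jog_arm:
  motion: [0,0,1.5,0,0,0,0,0,3,0,0,0,0,0,4,0,0,0,0,0,4,0,0,0]

```text
time_s: 10.05
tool_pos: [0.5447, 0.2591, 0.0959]
tool_rot: [[0.996, 0.091, 0.003], [0.091, -0.996, -0.0], [0.003, 0.0, -1.0]]
force: [-9.8, -3.9, 17.7]
finger_gap: 0.0355
```

It's a firm stop: the load rose to about 21 N and z changed by only 0.1 mm. Next I relax and open.

>>> jog_arm:
  motion: [0,0,0,0,0,0,0,0,0,0,0,0]

```text
time_s: 10.25
tool_pos: [0.5446, 0.2592, 0.0959]
tool_rot: [[0.996, 0.091, 0.003], [0.091, -0.996, 0.0], [0.003, 0.0, -1.0]]
force: [-5.0, -0.6, 5.0]
finger_gap: 0.0355
```

>>> jog_arm:
  motion: [0,0,0,0,0,0,0,0,0,0,0,0,0,0,0,0,0,0,0,0,0,0,0,0,0,0,0,0,0,0,0,0,0,0,0,0,0,0,0,0,0,0,0,0,0,0,0,0]
  hand: 1

```text
time_s: 11.05
tool_pos: [0.5447, 0.2592, 0.0959]
tool_rot: [[0.996, 0.091, 0.003], [0.091, -0.996, 0.0], [0.003, 0.0, -1.0]]
force: [1.3, 0.1, 0.6]
finger_gap: 0.0855
```

Released, with no residual force. Retracting straight up.

>>> jog_arm:
  motion: [0,0,-20,0,0,0,0,0,-50,0,0,0,0,0,-90,0,0,0,0,0,-120,0,0,0,0,0,-120,0,0,0,0,0,-120,0,0,0,0,0,-120,0,0,0]

```text
time_s: 11.75
tool_pos: [0.5433, 0.2587, 0.2143]
tool_rot: [[0.996, 0.091, 0.001], [0.091, -0.996, -0.001], [0.001, 0.001, -1.0]]
force: [-0.6, -0.1, -0.3]
finger_gap: 0.0856
```

Run:
```python
from h import *
s=arm.observe();print(s["time_s"],s["tool_pos"],s["force"])
w=cams.capture("wrist");b=cams.capture("scene");t=cams.capture("top")
for n,i in zip("wst",(w,b,t)):cv2.imwrite(f"pics/f{n}.png",i)
A=cv2.resize(w[150:290,250:390],(400,400),interpolation=cv2.INTER_CUBIC);B=cv2.resize(b[140:220,380:460],(400,400),interpolation=cv2.INTER_CUBIC)
cv2.imwrite("pics/fz.png",np.hstack([A,B]))
cw=cams.get_calibration("wrist");T=wristT(s)
c=bluehull(w,(300,215,345,262),(100,120,150))
e=cv2.fitEllipse(cv2.convexHull(c));cs=cams.get_calibration("scene");print(e)
k=bluehull(b,(405,150,440,175));es=cv2.fitEllipse(cv2.convexHull(k));print(es)
print("tri boss top",tri([ray(cw,e[0],T),ray(cs,(es[0][0],es[0][1]-2))]))
d=cv2.absdiff(t,cv2.imread("pics/top0.png")).max(2)
for n,(x,y) in dict(red=(477,237),yel=(326,236)).items():print(n,d[y-16:y+16,x-18:x+18].max(), (d[y-16:y+16,x-18:x+18]>40).sum())
```

```text
11.75 [0.5433 0.2587 0.2143] [-0.566  -0.1173 -0.2522]
((319.939208984375, 241.1626739501953), (40.89494705200195, 43.07685852050781), 88.12861633300781)
((424.01190185546875, 165.2242431640625), (11.739397048950195, 15.440934181213379), 96.37663269042969)
tri boss top (array([0.5427, 0.2577, 0.1461]), [np.float64(0.002175385747288163), np.float64(0.0021753857472881126)])
red 22 0
yel 23 0
```

View pics/fz.png

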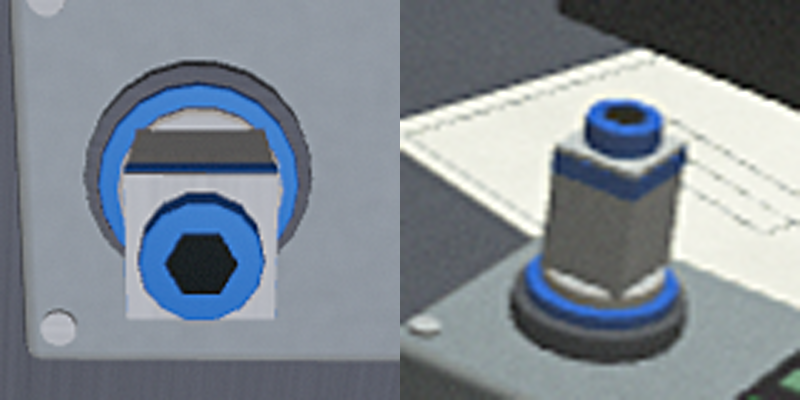

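View pics/fs.png

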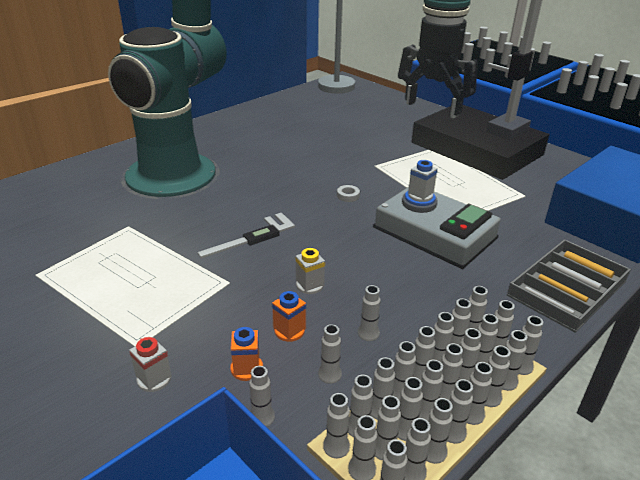

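The adapter stands upright, concentric with the collar and flush on it. The red and yellow adapters are unmoved and the gripper is clear.

```bash
python3 -c "
from bench import job_done
print(job_done())"
```

```text
the job is handed in; nothing more can be done
None
```

The blue-banded adapter is pressed fully home on the tester's drive, flats in line, and released. I handed the job in at about 12 s of the 38 s allowed.

**How it went:** I found the adapter and the drive with the top, scene and wrist cameras and gripped the adapter across its flats at 80 N. I turned it to the drive's 5.3° yaw, lowered it over the drive and pressed it past the ball.

**Seating:**
- The tool stopped at z = 0.0959 m, the height expected with the foot on the collar.
- A further 4 mm press command raised the load to about 21 N, and the tool moved only 0.1 mm.
- I did not see the click as a distinct force peak. The pass over the ball showed only as a brief sideways push of about 1.3 mm.

**Last checks:**
- The pictures show the adapter upright, in line with the drive and flush on the collar.
- The top-view patches around the red and yellow adapters are unchanged.
- The gripper is clear, with no contact force.

**Disagreements:**
- The final two-view height of the adapter's top came out at 146 mm against an expected 149 mm. That estimate is rough, with rays missing each other by about 2 mm; I relied on the firm stop and the pictures.
- The drive axis differed by about 1 mm between the collar circle and the square's edges. I used a point between them.

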